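# Turn the slab roller's star wheel until its grease nipple points straight up

## Robot

A 6-joint arm with a two-finger parallel gripper is mounted at the origin on the work surface. World frame = base frame: x ahead of the robot, y to its left, z up, the work surface at z = 0. Lengths are in m, angles in degrees, forces in N, time in s.
With the tool pointing down it reaches from about 0.4 to 0.825 m from the base axis. Payload 7 kg.
Tool frame: the origin (TCP) lies on the centre line of the jaws, within the pads' length; the fingertips stand 19 mm ahead of it and the grasp point (between the pads) is the TCP; z points along the fingers, y is the line along which they close (so a half turn about z gives the same grasp; the last joint's range is limited). The gripper opens to 88 mm and grips with 3 to 60 N. Pads are 19 mm wide; open, the fingers measure 130 mm over their backs; the gripper's body (78 mm by 193 mm) begins 47 mm behind the grasp point.
Start: joints at [90.189, 20.546, 0.682, 0, -70.136, -16.507], TCP at [0.19, 0.648, 0.246] pointing down, gripper open.
Joint ranges: [-176.03, 176.03], [-82.01, 121.73], [-58.28, 71.71], [-173.87, 95.51], [-174.79, -0.11], [-173.66, 173.66]. Speed limits (degrees/s): [136.94, 136.94, 172.46, 180, 180, 180].

## Interface

Orientations are given as [roll, pitch, yaw] about the fixed x, y, z axes, in that order (R = Rz(yaw) Ry(pitch) Rx(roll)).
In Python, from plant import get_state, capture, close_job gives the robot as it stands.
- The arm moves only by the tool apply_moves, never from a script. Its argument "targets" is a list of rows, each a list of 7 numbers: the opening, from 0 (shut) to 1 (fully open), then the shift along the tool's x, y, z normalised to -1 to 1, where 1 is 1000 mm, then the turn, a rotation vector about the tool's x, y, z normalised to -1 to 1, where 1 is 90 degrees. In form: [[claw, tx, ty, tz, ax, ay, az], ...]. A call has 1 to 20 rows; each row shifts and turns the commanded pose from where the row before left it, along the tool's axes as they then stand; what a row does not reach is not made up. A row lasts 1/12 s, in which the tool goes at most 41.7 mm and 7.16 degrees, less where a joint would pass 70% of its speed; a pose out of reach is approached as far as the arm can. A call with a number of a shift or a turn outside -1 to 1 is refused whole. A call with a gripper value outside its range is refused whole. The fingers move at their own pace and stop on an object; "newtons" is the grip in N (left out, the last holds). Time passes only in rows, so rows that do not move let the fingers close. It gives the time, the measured TCP pose, the force, the opening and the grip force at its end, in the units of the state.
- get_state(): the state, without advancing time (a new reading comes with each control period).
- capture(name): name is "scene" or "top"; returns a dict with "frame" (400x640x3 uint8, red, green, blue), "range_z" (400x640 float32, m along the optical axis (not along the pixel's ray), 0 where there is no reading), "camera_matrix" (3x3 intrinsics, pixels), "T" (4x4, takes a point from camera to world coordinates). Camera axes: x right, y down, z forward; pixel columns grow to the right and rows downward; lengths in m; the calibration is good to about 2 mm. A picture is of the moment at which its call begins.
- close_job(): hands the job in; it is judged then, once.
The state is a dict: "time_s": time; "joints": joint angles; "qd": joint speeds; "joint_torque": joint torques, N m; "tcp_pos": TCP position; "eef_rot": TCP orientation; "contact_force": force on the tool from outside, world axes, zero at the start; "moment": the same for the moment, N m; "gripper_width": finger opening in m; "gripper_force": force on a finger pad.
Only numpy, scipy, OpenCV 4.12 (cv2) and the standard library are available. Lean on these libraries where they do the work, as an engineer would, in place of code of your own. Each camera call takes 0.05 s, during which the arm holds its last target. There are 200 camera calls.

## Task

The slab roller is due for greasing: push the spokes of its star wheel round, one spoke after the next, until the grease nipple with the yellow cap on the hub points straight up, then leave the wheel standing there and take the hand away. Either way round will do, but turn it steadily rather than spinning it, and do not touch the nipple itself. Leave the grease gun and everything else on the bench where it is.

Things in the scene. Friction and masses are not known exactly. Their poses are not given: they have to be found in the camera images.
- hub_centre (a point): Centre of the star wheel's hub, 175 mm above the table; it does not turn. Axes of the slab roller, a blue machine fixed on the bench: y level along the wheel's shaft, out of the machine towards the free outer face of the wheel; z up; x level, in the plane of the wheel. The spokes lie in its plane y = 0.
- slab_roller: The blue slab roller itself, fixed. Origin on the table right under hub_centre, same axes. Its bulk lies behind the wheel, from y = -0.093 to -0.475, 251 mm high, with two screw knobs at x = 0, y = -0.122 and -0.456, 292 mm high. Its plywood feed board (top 125 mm above the table) spans x = -0.22 to 0.22, y = -0.43 to -0.147.
- star_wheel (a joint): Angle of the star wheel about hub_centre's y axis (right-handed, rad). Nipple straight up at 0 and at 2 pi; along +x of hub_centre at pi/2; straight down at pi. Turns both ways past all these angles against a steady drag of about 0.45 N m, no spring, stays where it is left. When it grows, the wheel's +x side goes down; when it falls, the -x side.
- spokes: Five straight spokes, 72 degrees apart, no rim. Origin at the hub centre; turns with the wheel; y axis: the shaft; one spoke, with a yellow band on its grip, lies along +z, in line with the nipple. Each: a steel rod 14 mm thick, with a black grip 22 mm thick from 89 to 150 mm from the hub centre. The hub, 60 mm thick, reaches from 36 mm behind to 50 mm in front of the spokes.
- grease_nipple: Brass grease nipple with a yellow cap, on the front part of the hub; turns with the wheel. Origin at its foot, 29 mm from the shaft axis and 30 mm in front (+y) of the spokes' plane; it points along its own z axis, is 42 mm long and 18 mm thick, and is parallel to the spoke just behind it.
- grease_gun: Red grease gun lying on the table in front of the wheel, 230 mm long, 80 mm wide with its lever, 41 mm high; origin under the middle of its barrel.
- grease_tub: White tub with a blue lid, 90 mm across, 70 mm high; origin under its centre.
- wood_paddle: Wooden paddle lying flat, 195 x 50 x 12 mm; origin at its underside near the middle, long axis x.
- brush_pot: Terracotta pot with brushes, 90 mm across, about 205 mm high; origin under its centre.
- spray_bottle: Clear spray bottle with a white head, 68 mm across, 203 mm high; origin under its centre.
- glaze_jar: Blue glaze jar with a steel lid, 72 mm across, 110 mm high; origin under its centre.

How it is judged:
By the outcome, as a careful person would: the job done as asked, in the order asked, and still so for the second after the job is handed in, with the robot touching nothing.
It also fails if it takes over 64 s, if anything falls off the work surface, if the arm or the gripper's body presses on something with over 40 N, if the wrist force passes 120 N, or if a joint passes its speed limit or range.

## Working session

There is one attempt and no reset: what is moved stays moved. The work goes in short steps, Python scripts to look and compute and a tool call to move; the robot and the scene stay as the last step left them, time stands still between calls to the robot, and variables do not carry over. Pictures are saved under pics/ and viewed, at most 10 in all, crops included, and the job is handed in when it is done.

Besides the shell and the picture viewer there is one more tool, called by a JSON object that holds its "fn" and its "kwargs". apply_moves: Moves the arm, as the interface text tells. Scaled input: -1 to 1 covers 1000 mm each way for a shift and 90 degrees each way for a turn. Its arguments: {"type":"object","properties":{"targets":{"type":"array","items":{"type":"array","items":{"type":"number"}}},"newtons":{"type":"number"}},"required":["targets"]}

```bash
mkdir -p pics
python3 - <<'E'
from plant import *
import cv2,numpy as np
print(get_state())
for n in("scene","top"):
    c=capture(n);cv2.imwrite(f"pics/{n}0.png",c["frame"][...,::-1]);np.savez(f"{n}0.npz",**c)
    print(c["camera_matrix"],c["T"])
E
```

```text
{'time_s': 0.0, 'joints': array([ 9.01884260e+01,  2.05891582e+01,  6.34218015e-01, -2.09119356e-02,
       -7.01356456e+01, -1.65073896e+01]), 'qd': array([ 0.01610562, -0.01581752,  0.01360445, -0.00630583, -0.05021516,
       -0.06248622]), 'joint_torque': array([-2.37888671e-03, -5.82723463e+01,  2.93076038e+01,  6.99756458e+00,
        7.07656582e-03, -1.57113959e-04]), 'tcp_pos': array([0.18954882, 0.64736276, 0.24464925]), 'eef_rot': array([ 1.79907562e+02, -6.89306325e-03, -1.63260793e+01]), 'contact_force': array([-0.58233761,  0.03581424,  0.52056195]), 'moment': array([-0.01874118, -0.01963098,  0.03124156]), 'gripper_force': 0.0, 'gripper_width': 0.08753490358943983}
[[384.26191861   0.         319.60974806]
 [  0.         384.26191861 200.58602915]
 [  0.           0.           1.        ]] [[ 0.12142712  0.83553519 -0.53585109  1.05453811]
 [ 0.99259508 -0.10045333  0.06829448  0.09342718]
 [ 0.00323441 -0.54017596 -0.84154588  0.88532059]
 [ 0.          0.          0.          1.        ]]
[[425.42595211   0.         324.04887405]
 [  0.         425.42595211 198.29730693]
 [  0.           0.           1.        ]] [[ 0.01176578 -0.98582459  0.16736622  0.40948363]
 [-0.99991925 -0.01240347 -0.00276527  0.14002076]
 [ 0.00480199 -0.16732017 -0.98589092  1.14862069]
 [ 0.          0.          0.          1.        ]]
```

View pics/scene0.png

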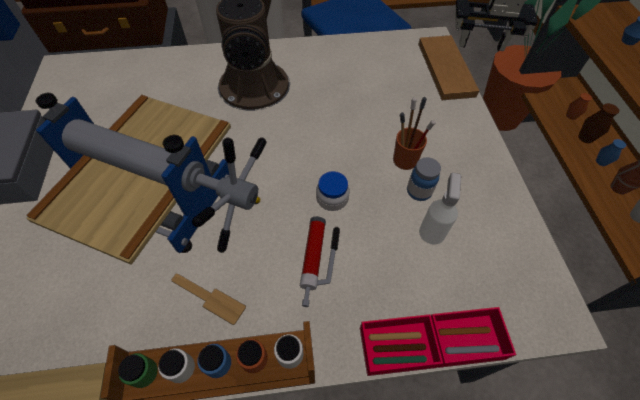

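View pics/top0.png

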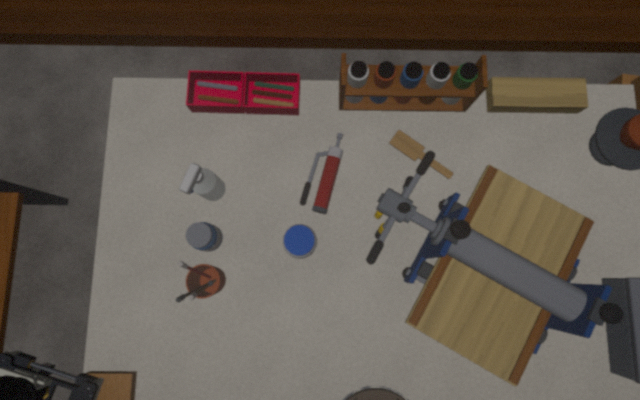

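The hub is at about (240,192) in scene and (397,205) in top. The machine's knobs are at top (460,230) and (612,313), and yellow shows near (257,198) in scene and (380,213) in top. I'll measure the frame from the knobs and look closer at the wheel.

```bash
cat > h.py <<'E'
import numpy as np,cv2
def load(n): return dict(np.load(n+".npz"))
def cloud(c):
    K=c["camera_matrix"];z=c["range_z"];v,u=np.mgrid[:400,:640]
    p=np.stack([(u-K[0,2])/K[0,0]*z,(v-K[1,2])/K[1,1]*z,z],-1)
    return p@c["T"][:3,:3].T+c["T"][:3,3]
E
python3 - <<'E'
from h import *
kn={"scene":[(48,102),(173,145)],"top":[(612,313),(460,230)]}
for n in("top","scene"):
    c=load(n+"0");P=cloud(c);k=[]
    for u,v in kn[n]:
        w=P[v-14:v+15,u-14:u+15].reshape(-1,3);w=w[(w[:,2]>.28)&(w[:,2]<.30)]
        m=(w.min(0)+w.max(0))/2;k.append(m);print(n,len(w),m,np.ptp(w,axis=0))
    d=k[1]-k[0];L=np.hypot(*d[:2]);d=d/L;print("len",L,"yaw y",np.degrees(np.arctan2(d[1],d[0])),"hub",k[1]+d*.122)
    hsv=cv2.cvtColor(c["frame"],cv2.COLOR_RGB2HSV)
    y=(abs(hsv[...,0].astype(int)-25)<6)&(hsv[...,1]>190)&(hsv[...,2]>80)
    nl,lab,st,ce=cv2.connectedComponentsWithStats(y.astype(np.uint8))
    for i in range(1,nl):
        if st[i,4]>3: print(n,st[i],ce[i],np.median(P[lab==i],axis=0))
c=load("top0");a=c["frame"][140:280,350:450,::-1];b=load("scene0")["frame"][125:265,170:290,::-1]
g=np.hstack([cv2.resize(x,None,fx=3.6,fy=3.6,interpolation=cv2.INTER_CUBIC) for x in(a,b)])
cv2.imwrite("pics/z.png",np.clip(g*1.7,0,255))
E
```

```text
top 380 [ 0.33330675 -0.43330848  0.28856344] [0.03913113 0.04043207 0.01709093]
top 315 [ 0.49597733 -0.14182536  0.28861172] [0.03700241 0.03929104 0.01620626]
len 0.33380252516361963 yaw y 60.83503506082658 hub [ 0.55543108 -0.0352925   0.28862937]
top [377 212   4   3   7] [378.42857143 213.14285714] [0.5475185  0.00702722 0.13473794]
scene 231 [ 0.33316459 -0.43120667  0.28687773] [0.04229441 0.04052814 0.01349877]
scene 266 [ 0.4971898  -0.1398801   0.28679658] [0.03701043 0.03787094 0.01309298]
len 0.33432834189917165 yaw y 60.61924087670118 hub [ 0.55704436 -0.03357191  0.28676697]
scene [256 197   4   4   9] [257.44444444 198.88888889] [0.55215952 0.0105503  0.12912252][ WARN:0@0.122] global loadsave.cpp:1063 imwrite_ Unsupported depth image for selected encoder is fallbacked to CV_8U.
```

View pics/z.png

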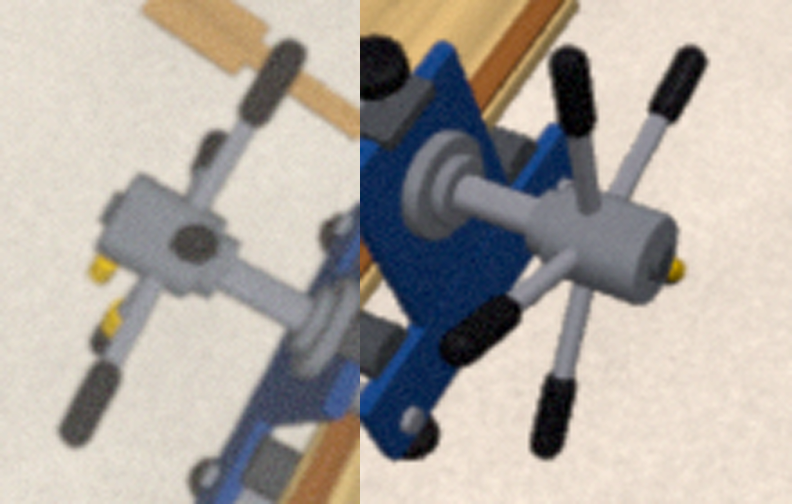

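```bash
cat >> h.py <<'E'
from scipy.optimize import least_squares
def fit(cs,a0,full=False):
    """fit wheel: hub xy shift, yaw, angle to spoke points (nearest-spoke surface distance)"""
    W=np.concatenate([cloud(c).reshape(-1,3) for c in cs])
    def loc(p):
        yw=np.radians(p[2]);Y=np.array([np.cos(yw),np.sin(yw),0]);X=np.array([Y[1],-Y[0],0])
        d=W-[p[0],p[1],.175]; return np.stack([d@X,d@Y,d[:,2]],-1)
    p0=[.5563,-.0344,60.73]
    def dist(L,a):
        A=np.radians(a+72*np.arange(5));u=np.stack([np.sin(A),0*A,np.cos(A)],-1)
        t=L@u.T;D=np.linalg.norm(L[:,None]-t[...,None]*u,axis=-1)-np.where(t>.089,.011,.007)
        D=np.where((t>.045)&(t<.147),D,1);return D
    L=loc(p0);m=np.abs(dist(L,a0)).min(1)<.008;W=W[m]
    f=lambda q:np.clip(dist(loc(q[:3] if full else p0),q[-1]),-.012,.012)[range(len(W)),np.abs(dist(loc(q[:3] if full else p0),q[-1])).argmin(1)]
    s=least_squares(f,(p0+[a0]) if full else [a0],loss="soft_l1",f_scale=.002,x_scale=[.01,.01,1,1] if full else [1],diff_step=1e-4)
    return s.x,len(W),np.sqrt(np.mean(s.fun**2))
E
python3 - <<'E'
from h import *
t,s=load("top0"),load("scene0")
for a0 in(-150,-145,-140):
    for c in([t],[s],[t,s]): print(a0,fit(c,a0),fit(c,a0,True))
E
```

```text
-150 (array([-153.44283898]), 848, np.float64(0.002009933863066018)) (array([ 5.56080552e-01, -3.57764897e-02,  6.07649220e+01, -1.53489608e+02]), 848, np.float64(0.0016635112272212133))
-150 (array([-153.68994365]), 1232, np.float64(0.002404631165716241)) (array([ 5.55385148e-01, -3.52676160e-02,  6.08772514e+01, -1.53758417e+02]), 1232, np.float64(0.002232411607510121))
-150 (array([-153.54863187]), 2080, np.float64(0.002261301206772507)) (array([ 5.56232424e-01, -3.55332926e-02,  6.08364185e+01, -1.53592164e+02]), 2080, np.float64(0.0020663886531926954))
-145 (array([-145.06412911]), 509, np.float64(0.003970945193457183)) (array([ 5.56141117e-01, -3.21674508e-02,  6.12722650e+01, -1.45153477e+02]), 509, np.float64(0.003924265548867079))
-145 (array([-146.08618295]), 720, np.float64(0.003665306359616871)) (array([ 5.60239246e-01, -3.21599244e-02,  5.92836790e+01, -1.47083414e+02]), 720, np.float64(0.0034112919883370996))
-145 (array([-145.79342258]), 1229, np.float64(0.00383582818988659)) (array([ 5.57917160e-01, -3.11506965e-02,  6.06652628e+01, -1.45859718e+02]), 1229, np.float64(0.003686723470202815))
-140 (array([-142.88244341]), 242, np.float64(0.0024068207677800896)) (array([ 5.58262612e-01, -3.01039188e-02,  6.38256018e+01, -1.42854195e+02]), 242, np.float64(0.002344403142178778))
-140 (array([-154.68960688]), 261, np.float64(0.0016116583705128604)) (array([ 5.58790835e-01, -2.84183217e-02,  6.65982916e+01, -1.54214954e+02]), 261, np.float64(0.0021371123655317564))
-140 (array([-143.27823702]), 503, np.float64(0.0023836599850593997)) (array([ 5.57927179e-01, -3.05121860e-02,  6.38691051e+01, -1.43205842e+02]), 503, np.float64(0.0023367649741478816))
```

The fit agrees between both cameras: nipple at -153.6°, hub at (0.556, -0.0355), shaft yaw 60.8°. I'll push the top spokes towards the wheel's +x with closed fingers pointing down. Turning the tool to yaw -29.2 makes tool x the wheel's x and tool y the wheel's -y.

{"fn": "apply_moves", "kwargs": {"targets": [[0,0,0,-0.025,0,0,0.0715],[0,0,0,-0.03,0,0,0.0715],[0,0,0,-0.03,0,0,0],[0,0,0,-0.03,0,0,0],[0,0,0,-0.03,0,0,0],[0,0,0,-0.03,0,0,0],[0,0.022,0.0155,0,0,0,0],[0,0.022,0.0155,0,0,0,0],[0,0.022,0.0155,0,0,0,0],[0,0.022,0.0155,0,0,0,0],[0,0.022,0.0155,0,0,0,0],[0,0.022,0.0155,0,0,0,0],[0,0.022,0.0155,0,0,0,0],[0,0.022,0.0155,0,0,0,0],[0,0.022,0.0155,0,0,0,0],[0,0.022,0.0155,0,0,0,0],[0,0.022,0.0155,0,0,0,0],[0,0.022,0.0155,0,0,0,0],[0,0.022,0.0155,0,0,0,0],[0,0,0,0,0,0,0]], "newtons": 20}}

```text
time_s: 1.77
tcp_pos: [0.342, 0.329, 0.4212]
eef_rot: [-180.0, -0.0, -29.3]
contact_force: [-0.7, -0.1, 0.1]
gripper_width: 0.0005
gripper_force: 0.0
```

{"fn": "apply_moves", "kwargs": {"targets": [[0,0.022,0.0155,0,0,0,0],[0,0.022,0.0155,0,0,0,0],[0,0.022,0.0155,0,0,0,0],[0,0.022,0.0155,0,0,0,0],[0,0.022,0.0155,0,0,0,0],[0,0.022,0.0155,0,0,0,0],[0,0.022,0.0155,0,0,0,0],[0,0.022,0.0155,0,0,0,0],[0,0.022,0.0155,0,0,0,0],[0,0.022,0.0155,0,0,0,0],[0,0.022,0.0155,0,0,0,0],[0,0.022,0.0155,0,0,0,0],[0,0,0,0,0,0,0],[0,0,0,0,0,0,0]]}}

```text
time_s: 2.93
tcp_pos: [0.4811, 0.0403, 0.4199]
eef_rot: [179.9, 0.0, -29.3]
contact_force: [0.2, -0.3, -0.3]
gripper_width: 0.0006
gripper_force: 0.0
```

```bash
cat >> h.py <<'E'
def where():
    from plant import get_state
    s=get_state();yw=np.radians(60.8);Y=np.array([np.cos(yw),np.sin(yw)]);X=np.array([Y[1],-Y[0]])
    d=s["tcp_pos"][:2]-[.5562,-.0355]
    print("t",s["time_s"],"TCP wheel XYZ",(d@X).round(4),(d@Y).round(4),s["tcp_pos"][2].round(4),"rot",s["eef_rot"].round(2),"F",s["contact_force"].round(1),s["gripper_width"].round(3),"j",s["joints"].round(0))
def look(a0,name=None):
    from plant import capture
    cs=[capture(n) for n in("top","scene")]
    print("angle",[fit([c],a0) for c in cs],fit(cs,a0))
    if name: cv2.imwrite(f"pics/{name}.png",np.hstack([cs[0]["frame"][100:340,260:560],cs[1]["frame"][60:300,100:400]])[...,::-1])
E
sed -i 's/p0=\[.5563,-.0344,60.73\]/p0=[.5562,-.0355,60.8]/' h.py
python3 -c "
from h import *
where()"
```

```text
Traceback (most recent call last):
  File "h.py", line 27, in where
    print("t",s["time_s"],"TCP wheel XYZ",(d@X).round(4),(d@Y).round(4),s["tcp_pos"][2].round(4),"rot",s["eef_rot"].round(2),"F",s["contact_force"].round(1),s["gripper_width"].round(3),"j",s["joints"].round(0))
                                                                                                                                                             ^^^^^^^^^^^^^^^^^^^^^^^^
AttributeError: 'float' object has no attribute 'round'
```

{"fn": "apply_moves", "kwargs": {"targets": [[0,0.022,0.015,0,0,0,0],[0,0.0205,0.0145,0,0,0,0],[0,0,0,0.03,0,0,0],[0,0,0,0.03,0,0,0],[0,0,0,0.03,0,0,0],[0,0,0,0.017,0,0,0],[0,0,0,0,0,0,0],[0,0,0,0,0,0,0]]}}

```text
time_s: 3.6
tcp_pos: [0.5033, -0.0047, 0.3135]
eef_rot: [179.9, 0.0, -29.1]
contact_force: [0.2, -0.8, 1.0]
gripper_width: 0.0004
gripper_force: 0.0
```

```bash
sed -i 's/s\["gripper_width"\].round(3)/s["gripper_width"]/' h.py
python3 -c "
from h import *
where();look(-153.6)"
```

```text
t 3.6 TCP wheel XYZ -0.0612 0.0011 0.3135 rot [ 1.7993e+02  4.0000e-02 -2.9130e+01] F [ 0.2 -0.8  1. ] 0.0003995052291944172 j [ 22.   2. -14.   0. -74.  39.]
angle [(array([-153.61254777]), 4, np.float64(0.0011334643918852706)), (array([-153.95558623]), 1346, np.float64(0.001994961420715158))] (array([-153.95459449]), 1350, np.float64(0.001993031450787992))
```

In place beside the top spoke. Starting stroke 1.

{"fn": "apply_moves", "kwargs": {"targets": [[0,0.004,0,0,0,0,0],[0,0.004,0,0,0,0,0],[0,0.004,0,0,0,0,0],[0,0.004,0,0,0,0,0],[0,0.004,0,0,0,0,0],[0,0.004,0,0,0,0,0],[0,0.004,0,0,0,0,0],[0,0.004,0,0,0,0,0],[0,0.004,0,0,0,0,0],[0,0.004,0,0,0,0,0],[0,0.005,0,0,0,0,0],[0,0.005,0,0,0,0,0],[0,0.005,0,0,0,0,0],[0,0.005,0,0,0,0,0]]}}

```text
time_s: 4.87
tcp_pos: [0.5562, -0.0347, 0.3133]
eef_rot: [180.0, 0.0, -29.2]
contact_force: [-4.1, 2.3, 0.4]
gripper_width: 0.0001
gripper_force: 2.2
```

{"fn": "apply_moves", "kwargs": {"targets": [[0,0.005,0,0.001,0,0,0],[0,0.005,0,0.001,0,0,0],[0,0.005,0,0.001,0,0,0],[0,0.005,0,0.001,0,0,0],[0,0.005,0,0.002,0,0,0],[0,0.005,0,0.002,0,0,0],[0,0.005,0,0.002,0,0,0],[0,0.005,0,0.002,0,0,0],[0,0.0045,0,0.0025,0,0,0],[0,0.0045,0,0.0025,0,0,0],[0,0.0045,0,0.0025,0,0,0],[0,0.0045,0,0.0025,0,0,0],[0,0.004,0,0.0035,0,0,0],[0,0.004,0,0.0035,0,0,0],[0,0.004,0,0.0035,0,0,0],[0,0.004,0,0.0035,0,0,0],[0,0,0,0,0,0,0]]}}

```text
time_s: 6.28
tcp_pos: [0.6211, -0.0708, 0.2763]
eef_rot: [180.0, 0.0, -29.2]
contact_force: [0.1, 0.6, 2.5]
gripper_width: 0.0003
gripper_force: 0.6
```

```bash
python3 -c "
from h import *
where();look(-97,'s1')"
```

```text
t 6.2833 TCP wheel XYZ 0.0739 0.0008 0.2763 rot [ 1.7997e+02  4.0000e-02 -2.9210e+01] F [0.1 0.6 2.5] 0.0002750385670190314 j [ 11.  15.  -3.  -0. -72.  49.]
angle [(array([-93.20827656]), 178, np.float64(0.00175749072630726)), (array([-93.42933597]), 1058, np.float64(0.002837778318824242))] (array([-93.42981583]), 1236, np.float64(0.0027101435948539395))
```

View pics/s1.png

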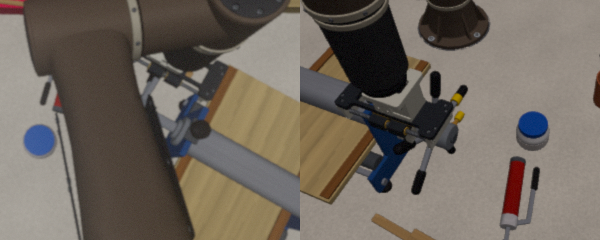

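The yellow cap, at about (459,95) in the right half, now points level to -x, and the fit gives -93.4°. I'll finish the stroke, lift over, and come down behind the next spoke.

{"fn": "apply_moves", "kwargs": {"targets": [[0,0.0035,0,0.004,0,0,0],[0,0.0035,0,0.004,0,0,0],[0,0.0035,0,0.004,0,0,0],[0,0.0035,0,0.004,0,0,0],[0,0.0035,0,0.004,0,0,0],[0,0,0,0,0,0,0],[0,0,0,-0.03,0,0,0],[0,0,0,-0.03,0,0,0],[0,0,0,-0.03,0,0,0],[0,0,0,-0.04,0,0,0],[0,-0.026,0,0,0,0,0],[0,-0.026,0,0,0,0,0],[0,-0.026,0,0,0,0,0],[0,-0.026,0,0,0,0,0],[0,-0.026,0,0,0,0,0],[0,-0.026,0,0,0,0,0],[0,0,0,0,0,0,0]]}}

```text
time_s: 7.8
tcp_pos: [0.4975, -0.0021, 0.389]
eef_rot: [-179.8, -0.1, -29.1]
contact_force: [-0.4, -0.1, -0.0]
gripper_width: 0.0006
gripper_force: 0.0
```

```bash
python3 -c "
from h import *
where();look(-82)"
```

```text
t 7.8 TCP wheel XYZ -0.0676 0.0005 0.389 rot [-1.7983e+02 -1.3000e-01 -2.9130e+01] F [-0.4 -0.1 -0. ] 0.0006242685566304999 j [ 22.  -0.  -7.  -0. -83.  38.]
angle [(array([-82.]), 0, np.float64(nan)), (array([-80.32858206]), 1383, np.float64(0.002000648574644825))] (array([-80.32858206]), 1383, np.float64(0.002000648574644825))
  return _methods._mean(a, axis=axis, dtype=dtype,
  ret = ret.dtype.type(ret / rcount)
```

{"fn": "apply_moves", "kwargs": {"targets": [[0,0,0,0.025,0,0,0],[0,0,0,0.025,0,0,0],[0,0,0,0.0255,0,0,0],[0,0,0,0,0,0,0],[0,0.004,0,0,0,0,0],[0,0.004,0,0,0,0,0],[0,0.004,0,0,0,0,0],[0,0.004,0,0,0,0,0],[0,0.004,0,0,0,0,0],[0,0.004,0,0,0,0,0],[0,0.004,0,0,0,0,0],[0,0.004,0,0,0,0,0],[0,0.004,0,0,0,0,0],[0,0.004,0,0,0,0,0],[0,0.004,0,0,0,0,0],[0,0.004,0,0,0,0,0],[0,0.005,0,0,0,0,0],[0,0.005,0,0,0,0,0],[0,0.005,0,0,0,0,0],[0,0.005,0,0,0,0,0]]}}

```text
time_s: 9.57
tcp_pos: [0.5592, -0.0363, 0.3116]
eef_rot: [180.0, 0.1, -29.2]
contact_force: [-4.4, 2.8, 0.2]
gripper_width: 0.0002
gripper_force: 2.2
```

{"fn": "apply_moves", "kwargs": {"targets": [[0,0.005,0,0.001,0,0,0],[0,0.005,0,0.001,0,0,0],[0,0.005,0,0.001,0,0,0],[0,0.005,0,0.001,0,0,0],[0,0.005,0,0.002,0,0,0],[0,0.005,0,0.002,0,0,0],[0,0.005,0,0.002,0,0,0],[0,0.005,0,0.002,0,0,0],[0,0.0045,0,0.0025,0,0,0],[0,0.0045,0,0.0025,0,0,0],[0,0.0045,0,0.0025,0,0,0],[0,0.0045,0,0.0025,0,0,0],[0,0.004,0,0.0035,0,0,0],[0,0.004,0,0.0035,0,0,0],[0,0.004,0,0.0035,0,0,0],[0,0.004,0,0.0035,0,0,0],[0,0.0035,0,0.004,0,0,0],[0,0.0035,0,0.004,0,0,0],[0,0.0035,0,0.004,0,0,0],[0,0,0,0,0,0,0]]}}

```text
time_s: 11.23
tcp_pos: [0.6334, -0.0778, 0.2631]
eef_rot: [180.0, -0.0, -29.2]
contact_force: [-0.6, 0.3, 0.1]
gripper_width: 0.0003
gripper_force: 0.4
```

{"fn": "apply_moves", "kwargs": {"targets": [[0,0,0,-0.03,0,0,0],[0,0,0,-0.03,0,0,0],[0,0,0,-0.03,0,0,0],[0,0,0,-0.035,0,0,0],[0,-0.026,0,0,0,0,0],[0,-0.026,0,0,0,0,0],[0,-0.026,0,0,0,0,0],[0,-0.026,0,0,0,0,0],[0,-0.026,0,0,0,0,0],[0,-0.026,0,0,0,0,0],[0,0,0,0,0,0,0]]}}

```text
time_s: 12.15
tcp_pos: [0.4947, -0.0004, 0.3909]
eef_rot: [-179.8, -0.2, -29.1]
contact_force: [0.4, -1.2, -0.7]
gripper_width: 0.0003
gripper_force: 0.0
```

```bash
python3 -W ignore -c "
from h import *
where();look(-15,'s2')"
```

```text
t 12.15 TCP wheel XYZ -0.0708 0.0006 0.3909 rot [-179.79   -0.19  -29.13] F [ 0.4 -1.2 -0.7] 0.0003218533119612641 j [ 23.  -1.  -7.   0. -83.  38.]
angle [(array([-15.]), 0, np.float64(nan)), (array([-12.14231453]), 1322, np.float64(0.0019936889042824727))] (array([-12.14231453]), 1322, np.float64(0.0019936889042824727))
```

View pics/s2.png

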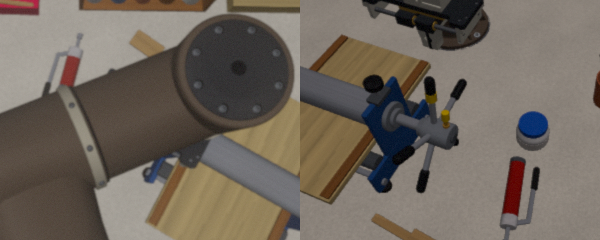

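The nipple, at about (446,115) in the right half, is now 12° short of upright. Last push on the banded spoke, well above the nipple.

{"fn": "apply_moves", "kwargs": {"targets": [[0,0,0,0.025,0,0,0],[0,0,0,0.025,0,0,0],[0,0,0,0.0275,0,0,0],[0,0,0,0,0,0,0],[0,0.004,0,0,0,0,0],[0,0.004,0,0,0,0,0],[0,0.004,0,0,0,0,0],[0,0.004,0,0,0,0,0],[0,0.004,0,0,0,0,0],[0,0.004,0,0,0,0,0],[0,0.004,0,0,0,0,0],[0,0.004,0,0,0,0,0],[0,0.004,0,0,0,0,0],[0,0.004,0,0,0,0,0],[0,0.003,0,0,0,0,0],[0,0.002,0,0,0,0,0],[0,0.002,0,0,0,0,0],[0,0,0,0,0,0,0],[0,0,0,0,0,0,0]]}}

```text
time_s: 13.83
tcp_pos: [0.5379, -0.0244, 0.3115]
eef_rot: [180.0, -0.0, -29.2]
contact_force: [-1.0, -0.1, 0.9]
gripper_width: 0.0005
gripper_force: 0.4
```

```bash
python3 -W ignore -c "
from h import *
where();look(-2)"
```

```text
t 13.8333 TCP wheel XYZ -0.0214 0.0008 0.3115 rot [ 1.80e+02 -3.00e-02 -2.92e+01] F [-1.  -0.1  0.9] 0.0004591711543516552 j [ 18.   5. -10.   0. -74.  43.]
angle [(array([0.5858106]), 391, np.float64(0.0016413494485672947)), (array([0.15517294]), 1225, np.float64(0.002504040780219408))] (array([0.34344232]), 1616, np.float64(0.0023680770641850628))
```

{"fn": "apply_moves", "kwargs": {"targets": [[0,-0.005,0,0,0,0,0],[0,-0.01,0,0,0,0,0],[0,-0.015,0,0,0,0,0],[0,0,0,-0.03,0,0,0],[0,0,0,-0.03,0,0,0],[0,0,0,-0.03,0,0,0],[0,-0.022,-0.0155,0,0,0,0],[0,-0.022,-0.0155,0,0,0,0],[0,-0.022,-0.0155,0,0,0,0],[0,-0.022,-0.0155,0,0,0,0],[0,-0.022,-0.0155,0,0,0,0],[0,-0.022,-0.0155,0,0,0,0],[0,-0.022,-0.0155,0,0,0,0],[0,-0.022,-0.0155,0,0,0,0],[0,-0.022,-0.0155,0,0,0,0],[0,-0.022,-0.0155,0,0,0,0],[0,-0.022,-0.0155,0,0,0,0],[0,-0.022,-0.0155,0,0,0,0],[0,0,0,0,0,0,0],[0,0,0,0,0,0,0]]}}

```text
time_s: 15.6
tcp_pos: [0.3705, 0.2824, 0.4015]
eef_rot: [-180.0, 0.0, -29.0]
contact_force: [0.2, 0.7, -0.4]
gripper_width: 0.0007
gripper_force: 0.0
```

```bash
python3 -W ignore -c "
from h import *
where();look(0,'s3')"
```

```text
t 15.6 TCP wheel XYZ -0.3172 0.1869 0.4015 rot [-1.7999e+02  1.0000e-02 -2.9020e+01] F [ 0.2  0.7 -0.4] 0.0007171238529671356 j [ 62.  -4.  -8.  -0. -85.  -1.]
angle [(array([0.62509679]), 1005, np.float64(0.0016314099992373347)), (array([0.42395913]), 1393, np.float64(0.00197474811960816))] (array([0.53613695]), 2398, np.float64(0.00184157845335747))
```

View pics/s3.png

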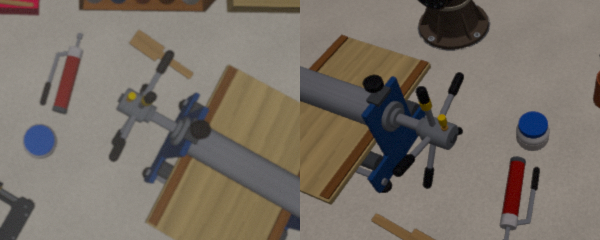

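The nipple stands on top of the hub, at (131,96) in top and (441,120) in scene, with the banded spoke upright behind it at +0.5°. The hand is clear and the other objects are where they were.

```bash
python3 -c "
from plant import *
print(close_job())"
```

```text
the job is handed in; nothing more can be done
None
```

The star wheel now stands with the yellow-capped nipple pointing up, about 0.5° off vertical by the camera fit. I turned it with three spoke pushes, took the hand clear without seeing anything else move, and handed the job in at about 16 s.

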